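# Put the balance check weights back in their cases

### The job

The check of the laboratory balance is finished: put its four brass weights away. Lift them off the pan one at a time from the top of the stack, leaving the rest standing undisturbed, and set each one down gently, flat in the seat of its own round black case base (smallest weight in the smallest base, and so on up to the largest). Let no weight touch the bare bench, do not lean on the balance, and leave the case bases where they stand.

Things in the scene. Friction and masses are not known exactly. Their poses are not given: they have to be found in the camera images.
- w500: 500 g weight, the largest of four plain brass discs: upright cylinder, diameter 60 mm, 21 mm high; at the start standing on the balance pan, bottom of the stack, only roughly centred. Loose. Origin: centre of its underside; z up along its axis.
- w200: 200 g weight, the second largest of four plain brass discs: upright cylinder, diameter 44 mm, 16 mm high; at the start stacked on the largest weight, only roughly centred. Loose. Origin: centre of its underside; z up along its axis.
- w100: 100 g weight, the second smallest of four plain brass discs: upright cylinder, diameter 32 mm, 15 mm high; at the start stacked on the second largest weight, only roughly centred. Loose. Origin: centre of its underside; z up along its axis.
- w50: 50 g weight, the smallest of four plain brass discs: upright cylinder, diameter 22 mm, 16 mm high; at the start top of the stack, only roughly centred. Loose. Origin: centre of its underside; z up along its axis.
- case500: Base of the round case of the 500 g weight, the largest of four open black plastic bases: outer diameter 84 mm, 10 mm high; in its top a flat-floored round seat, 76 mm across and 4 mm deep (floor 6 mm above the bench, grey). Loose, 150 g, stands on the bench. Origin: centre of its underside; z up.
- case200: Base of the round case of the 200 g weight, the second largest of four open black plastic bases: outer diameter 68 mm, 10 mm high; in its top a flat-floored round seat, 60 mm across and 4 mm deep (floor 6 mm above the bench, grey). Loose, 150 g, stands on the bench. Origin: centre of its underside; z up.
- case100: Base of the round case of the 100 g weight, the second smallest of four open black plastic bases: outer diameter 56 mm, 10 mm high; in its top a flat-floored round seat, 48 mm across and 4 mm deep (floor 6 mm above the bench, grey). Loose, 150 g, stands on the bench. Origin: centre of its underside; z up.
- case50: Base of the round case of the 50 g weight, the smallest of four open black plastic bases: outer diameter 46 mm, 10 mm high; in its top a flat-floored round seat, 38 mm across and 4 mm deep (floor 6 mm above the bench, grey). Loose, 150 g, stands on the bench. Origin: centre of its underside; z up.
- balance: Portable white laboratory balance, fixed, 205 x 150 mm; housing 36 mm high (grey part under the pan 41 mm). Round steel pan, diameter 116 mm, flat top 52 mm above the bench, its centre 40 mm along +x of the origin. Origin: centre of the housing's footprint on the bench; -x is its display side, z up. The pan does not move.
Not all that is in view belongs to the job. Leave any pink or purple look-alike of the w50 alone.

How it is judged (in metres and radians):
On the way, in this order (a step that is already met when the one before it is completed fails the run):
1. the 50 g weight lies flat in the seat of its own case base, let go, the weights below it still standing undisturbed (within 10 mm) on the pan (horizontal distance between w50 and case50 below 0.0105 m and z of w50 in the frame of case50 between 0.0045 and 0.0075 m and angle between w50's own z axis and vertical below 0.07 rad and linear speed of w50 below 0.02 m/s and distance of each of w100, w200, w500 from where it was at the start of the episode below 0.01 m and contact force between the fingers and w50 below 0.1 N), for 0.2 s.
2. the 100 g weight lies flat in the seat of its own case base, let go, the weights below it still standing undisturbed (within 10 mm) on the pan (horizontal distance between w100 and case100 below 0.0105 m and z of w100 in the frame of case100 between 0.0045 and 0.0075 m and angle between w100's own z axis and vertical below 0.07 rad and linear speed of w100 below 0.02 m/s and distance of each of w200, w500 from where it was at the start of the episode below 0.01 m and contact force between the fingers and w100 below 0.1 N), for 0.2 s.
3. the 200 g weight lies flat in the seat of its own case base, let go, the weights below it still standing undisturbed (within 10 mm) on the pan (horizontal distance between w200 and case200 below 0.0105 m and z of w200 in the frame of case200 between 0.0045 and 0.0075 m and angle between w200's own z axis and vertical below 0.07 rad and linear speed of w200 below 0.02 m/s and distance of w500 from where it was at the start of the episode below 0.01 m and contact force between the fingers and w200 below 0.1 N), for 0.2 s.
4. the 500 g weight lies flat in the seat of its own case base, let go (horizontal distance between w500 and case500 below 0.0105 m and z of w500 in the frame of case500 between 0.0045 and 0.0075 m and angle between w500's own z axis and vertical below 0.07 rad and linear speed of w500 below 0.02 m/s and contact force between the fingers and w500 below 0.1 N), for 0.2 s.
At the end, for the whole second after the job is handed in: Each weight lies flat (within 0.07 rad) and at rest on the seat floor of its own case base, axes within 10.5 mm, underside 4.5 to 7.5 mm above the base's underside, let go; every base level (within 0.05 rad) and within 25 mm of where it stood at the start (horizontal distance between w500 and case500 below 0.0105 m and z of w500 in the frame of case500 between 0.0045 and 0.0075 m and angle between each of w500, w200, w100, w50's own z axis and vertical below 0.07 rad and linear speed of each of w500, w200, w100, w50 below 0.02 m/s and distance of each of case500, case200, case100, case50 from where it was at the start of the episode below 0.025 m and angle between each of case500, case200, case100, case50's own z axis and vertical below 0.05 rad and horizontal distance between w200 and case200 below 0.0105 m and z of w200 in the frame of case200 between 0.0045 and 0.0075 m and horizontal distance between w100 and case100 below 0.0105 m and z of w100 in the frame of case100 between 0.0045 and 0.0075 m and horizontal distance between w50 and case50 below 0.0105 m and z of w50 in the frame of case50 between 0.0045 and 0.0075 m); the robot touches nothing.
It fails at once if a weight touches the bench (height (world z) of any of w500, w200, w100, w50 below 0.003 m).
It fails at once if a weight falls freely, as from 1 cm or more (faster than 0.45 m/s while the fingers do not hold it) ((linear speed of w500 above 0.45 m/s and contact force between the fingers and w500 below 0.1 N) or (linear speed of w200 above 0.45 m/s and contact force between the fingers and w200 below 0.1 N) or (linear speed of w100 above 0.45 m/s and contact force between the fingers and w100 below 0.1 N) or (linear speed of w50 above 0.45 m/s and contact force between the fingers and w50 below 0.1 N)).
It fails at once if the robot pushes on the balance with more than 20 N (contact force between any of the fingers, the arm and balance above 20 N).
It fails at once if a case base is shoved more than 25 mm (distance of any of case500, case200, case100, case50 from where it was at the start of the episode above 0.025 m).
It also fails if it takes over 96 s, if anything falls off the work surface, if the arm or the gripper's body presses on something with over 40 N, if the wrist force passes 120 N, or if a joint passes its speed limit or range.

### The arm

A 6-joint arm with a two-finger parallel gripper is mounted at the origin on the work surface. World frame = base frame: x ahead of the robot, y to its left, z up, the work surface at z = 0. Lengths are in mm, angles in rad, forces in N, time in s.
With the tool pointing down it reaches from about 350 to 875 mm from the base axis. Payload 4.2 kg.
Tool frame: the origin (TCP) lies midway between the tips of the shut fingers; the grasp point (between the pads) lies 19 mm behind it; z points along the fingers, y is the line along which they close (so a half turn about z gives the same grasp; the last joint's range is limited). The gripper opens to 85 mm and grips with 20 to 120 N. Pads are 22 mm wide; open, the fingers measure 114 mm over their backs; the gripper's body (76 mm by 85 mm) begins 54 mm behind the grasp point. The pads swing forward as they close: fully open they stand 13 mm farther back than shut.
Start: joints at [-0.915, 0.385, 0.008, 0, -1.194, -0.259], TCP at [241.556, -576.411, 231.312] pointing down, gripper open.
Joint ranges: [-3.14, 3.14], [-1.21, 2.06], [-1.07, 1.41], [-3.16, 2.05], [-2.99, -0.16], [-3.1, 3.1]. Speed limits (rad/s): [2.79, 2.79, 3.14, 3.14, 3.14, 3.14].

### API

Orientations are given as a unit quaternion [x, y, z, w].
In Python, from bench import * gives the robot as it stands.
- The arm moves only by the tool drive_tool, never from a script. Its argument "plan" is a list that holds one entry, the list of rows, each a list of 5 numbers: the closure, from -1 (fully open) to 1 (shut), then the shift along the world's x, y, z in mm, then the turn about the world's z in degrees. A call has 1 to 20 rows; each row shifts and turns the commanded pose from where the row before left it; what a row does not reach is not made up. A row lasts 1/12 s, in which the tool goes at most 41.7 mm and 7.16 degrees, less where a joint would pass 70% of its speed; a pose out of reach is approached as far as the arm can. A call is refused whole if a number of a shift passes 41.7 or a number of a turn 7.16, either way. A call with a gripper value outside its range is refused whole. The fingers move at their own pace and stop on an object; the grip force is fixed at half the most. Time passes only in rows, so rows that do not move let the fingers close. It gives the time, the measured TCP pose, the force, the opening and the grip force at its end, in the units of the state.
- read_state(): the state, without advancing time (a new reading comes with each control period).
- get_image(name): name is "scene" or "top"; returns (picture, depth): 480x640x3 uint8, red, green, blue; 480x640 float32, mm along the optical axis (not along the pixel's ray), 0 where there is no reading.
- camera_model(name): a dict with "fx", "fy", "cx", "cy" (pixels), "R" (3x3) and "t" (3): a world point X has camera coordinates R X + t. Camera axes: x right, y down, z forward; pixel columns grow to the right and rows downward; lengths in mm; the calibration is good to about 2 mm. A picture is of the moment at which its call begins. camera_model takes no time and is no camera call.
- job_done(): hands the job in; it is judged then, once.
The state is a dict: "clock": time; "joints": joint angles; "joint_vel": joint speeds; "joint_efforts": joint torques, N m; "position": TCP position; "ee_rot": TCP orientation; "contact_force": force on the tool from outside, world axes, zero at the start; "wrist_torque": the same for the moment, N m; "gripper_width": finger opening in mm; "grasp_force": force on a finger pad.
Only numpy, scipy, OpenCV 4.12 (cv2) and the standard library are available. Lean on these libraries where they do the work, as an engineer would, in place of code of your own. Each camera call takes 0.05 s, during which the arm holds its last target. There are 200 camera calls.

## Working session

There is one attempt and no reset: what is moved stays moved. The work goes in short steps, Python scripts to look and compute and a tool call to move; the robot and the scene stay as the last step left them, time stands still between calls to the robot, and variables do not carry over. Pictures are saved under pics/ and viewed, at most 14 in all, crops included, and the job is handed in when it is done.

Besides the shell and the picture viewer there is one more tool, called after "Request:" by a JSON object that holds its "name" and its "arguments". drive_tool: Moves the arm, as the interface text tells. Its arguments: {"type":"object","properties":{"plan":{"type":"array"}},"required":["plan"]}

```bash
mkdir -p pics
python3 - <<'E'
from bench import *
import cv2,numpy as np
for n in("top","scene"):
    p,d=get_image(n); np.savez(n,p=p,d=d); cv2.imwrite(f"pics/{n}0.png",p[:,:,::-1]); print(n,camera_model(n))
print(read_state())
E
```

```text
top {'fx': 573.9489723860146, 'fy': 573.9489723860146, 'cx': 311.1237211686934, 'cy': 239.0686811721029, 'R': array([[ 0.01749538, -0.99979001, -0.01066963],
       [-0.9962174 , -0.01652244, -0.08531061],
       [ 0.0851164 ,  0.01212181, -0.99629727]]), 't': array([  12.65014954,  552.32863349, 1184.47525435])}
scene {'fx': 486.7184929575142, 'fy': 486.7184929575142, 'cx': 318.54024908170004, 'cy': 235.65951360576656, 'R': array([[-0.56942297,  0.82191744, -0.01446373],
       [ 0.61389196,  0.41346994, -0.67244276],
       [-0.54671212, -0.39178352, -0.74000779]]), 't': array([ 320.65889937, -297.62502817, 1239.6483588 ])}
{'clock': 0.1, 'joints': array([-9.15427893e-01,  3.85512371e-01,  6.76283079e-03, -4.29376941e-04,
       -1.19402720e+00, -2.58589741e-01]), 'joint_vel': array([-0.0006937 , -0.00036673,  0.00336765,  0.00112686, -0.00040619,
        0.00046083]), 'joint_efforts': array([-1.16715884e-03, -3.93319666e+01,  1.88930547e+01,  4.19784665e+00,
       -2.56211708e-03,  2.03520230e-06]), 'position': array([ 241.33461966, -575.95548361,  230.31220716]), 'ee_rot': array([-1.97012793e-01,  9.80400397e-01,  9.76651003e-04, -2.57842520e-04]), 'contact_force': array([-0.09409866,  0.93110208,  0.10719638]), 'wrist_torque': array([-0.0032699 ,  0.00093188,  0.0105803 ]), 'grasp_force': 0.0, 'gripper_width': 85.76072529990068}
```

View pics/top0.png

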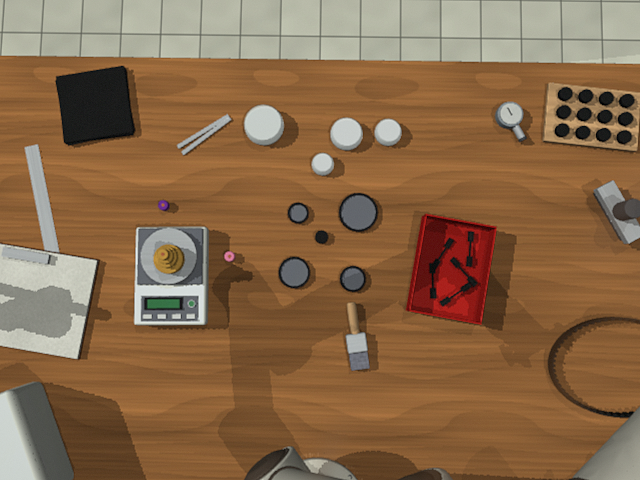

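View pics/scene0.png

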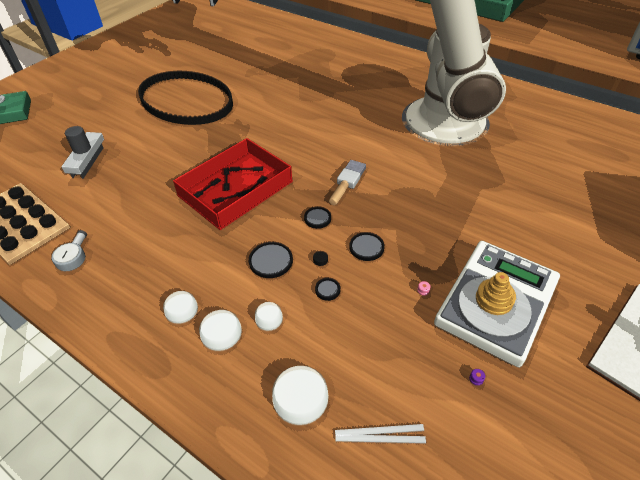

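```bash
cat > h.py <<'E'
import cv2,numpy as np
from bench import *
def ray(n,px,z):
    c=camera_model(n);R,t=c["R"],c["t"];px=np.atleast_2d(px)
    d=np.c_[(px[:,0]-c["cx"])/c["fx"],(px[:,1]-c["cy"])/c["fy"],np.ones(len(px))]@R
    o=-R.T@t
    return (o+d*((z-o[2])/d[:,2])[:,None])[:,:2]
def cloud(n,d):
    c=camera_model(n);v,u=np.mgrid[:480,:640]
    P=np.stack([(u-c["cx"])/c["fx"]*d,(v-c["cy"])/c["fy"]*d,d],-1)-c["t"]
    P=P@c["R"];P[d==0]=np.nan
    return P
E
python3 - <<'E'
from h import *
for n in("top","scene"):
    f=np.load(n+".npz");p,d=f["p"],f["d"];P=cloud(n,d);hsv=cv2.cvtColor(p,cv2.COLOR_RGB2HSV)
    # stack by height
    reg=(abs(P[...,0]-640)<700)
    br=(hsv[...,0]>15)&(hsv[...,0]<28)&(hsv[...,1]>130)&(P[...,2]>48)&(P[...,2]<140)
    k,l,s,c=cv2.connectedComponentsWithStats(br.astype(np.uint8))
    i=1+s[1:,4].argmax();m=l==i;print(n,"brass",s[i],c[i]);
    print(np.histogram(P[m][:,2],np.arange(50,132,3)))
    for z0,nm in((120,"w50"),(104,"w100"),(89,"w200"),(73,"w500")):
        q=m&(abs(P[...,2]-z0)<4);v,u=np.nonzero(q)
        if len(u)<5: continue
        cnt=max(cv2.findContours(q.astype(np.uint8),0,1)[0],key=len)[:,0].astype(np.float32)
        e=cv2.minEnclosingCircle(ray(n,cnt,z0).astype(np.float32));print(nm,len(u),e)
    g=((hsv[...,2]<150)&(hsv[...,1]<60)&(P[...,2]<25)).astype(np.uint8)
    for c in cv2.findContours(g,0,1)[0]:
        if 60<cv2.contourArea(c)<2500 and len(c)>8:
            w=ray(n,c[:,0],10);e=cv2.minAreaRect(w.astype(np.float32))
            if abs(e[1][0]/e[1][1]-1)<.25 and e[1][0]<110: print("disc",c[:,0].mean(0).round(),np.round(e[0],1),np.round(e[1],1))
    b=p[228:290,130:210] if n=="top" else p[260:330,460:540]
    cv2.imwrite(f"pics/c_{n}.png",cv2.resize(b,None,fx=7,fy=7,interpolation=2)[:,:,::-1])
E
```

```text
top brass [154 245  30  28 678] [168.55162242 258.68731563]
(array([  2,   1,   1,   1,   5,  11,  53, 136,  70,  15,  12,  18,  76,
        52,  19,   4,  14,  33,  47,  10,   6,   6,  24,  49,  12,   1,
         0]), array([ 50,  53,  56,  59,  62,  65,  68,  71,  74,  77,  80,  83,  86,
        89,  92,  95,  98, 101, 104, 107, 110, 113, 116, 119, 122, 125,
       128, 131]))
w50 82 ((509.0929870605469, 307.2080383300781), 10.875691413879395)
w100 85 ((506.7784423828125, 307.50262451171875), 16.18364143371582)
w200 148 ((506.46875, 309.5928649902344), 22.207338333129883)
w500 251 ((503.03936767578125, 309.0073547363281), 29.925983428955078)
disc [352. 279.] [471.5 -67.3] [50.6 49.4]
disc [293. 272.] [481.6  57.3] [62.6 63.5]
disc [321. 237.] [5.58e+02 2.00e-01] [21.4 23.4]
disc [297. 212.] [610.   52.7] [41.1 37.6]
disc [358. 212.] [611.7 -77.1] [78.4 80.5]
disc [624. 137.] [ 783.4 -646.2] [25.6 24.3]
disc [604. 135.] [ 788.6 -602.6] [23.2 29.1]
disc [625. 119.] [ 825.5 -650.5] [25.  28.4]
disc [584. 114.] [ 832.8 -561.2] [24.8 27.1]
disc [564. 112.] [ 839.9 -519.1] [25.7 22.5]
di
[... 355 characters left out ...]
]), array([ 50,  53,  56,  59,  62,  65,  68,  71,  74,  77,  80,  83,  86,
        89,  92,  95,  98, 101, 104, 107, 110, 113, 116, 119, 122, 125,
       128, 131]))
w50 125 ((512.8780517578125, 310.1259460449219), 12.156391143798828)
w100 132 ((511.931640625, 309.87298583984375), 16.491512298583984)
w200 224 ((511.2796936035156, 312.7409973144531), 22.777297973632812)
w500 323 ((508.10430908203125, 312.3876953125), 30.933012008666992)
disc [327. 289.] [613.3  54.5] [46.5 41.6]
disc [ 71. 262.] [ 834.3 -384.8] [41.6 55.1]
disc [270. 260.] [617.9 -74.2] [86.5 80.2]
disc [366. 246.] [487.7  61. ] [69.6 64.1]
disc [317. 217.] [475.5 -63.3] [57.4 51.6]
disc [356. 167.] [299.7 -81.9] [45.1 42.7]
```

View pics/c_top.png

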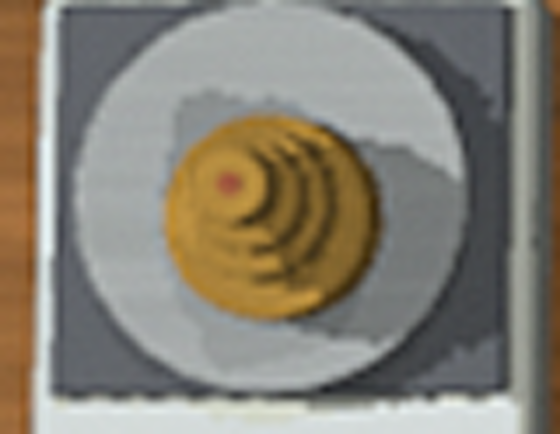

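View pics/c_scene.png

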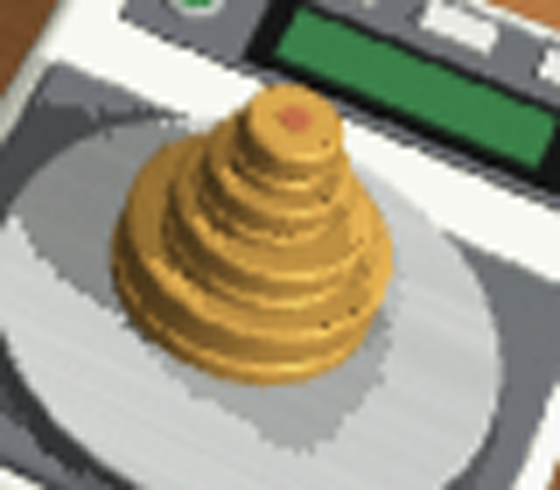

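The top view shows the balance with the stack at pixel (168,258). The cases are at 50:(297,212), 500:(358,212), 200:(293,272) and 100:(352,279). The black disc at (321,237) and the pink and purple knobs are distractors. The two views agree to about 5 mm, so I use their mean.

Request:
{"name": "drive_tool", "arguments": {"plan": [[[-1,9,30,0,-5.7],[-1,9,30,0,-5.7],[-1,9,30,0,-5.7],[-1,9,30,0,-5.7],[-1,9,30,0,0],[-1,9,30,0,0],[-1,9,30,0,0],[-1,9,30,0,0],[-1,9,30,0,0],[-1,9,30,0,0],[-1,9,30,0,0],[-1,9,30,0,0],[-1,9,30,0,0],[-1,9,30,0,0],[-1,9,30,0,0],[-1,9,30,0,0],[-1,9,30,0,0],[-1,9,30,0,0],[-1,9,30,0,0],[-1,9,30,0,0]]]}}

```text
clock: 1.77
position: [421.3, 25.1, 231.2]
ee_rot: [0.0, 1.0, 0.0, -0.0]
contact_force: [1.1, 0.1, -0.1]
gripper_width: 85.4
grasp_force: 0.0
```

Request:
{"name": "drive_tool", "arguments": {"plan": [[[-1,9,29,-4,0],[-1,9,29,-4,0],[-1,9,29,-4,0],[-1,9,29,-4,0],[-1,9,29,-4,0],[-1,9,29,-4,0],[-1,9,29,-4,0],[-1,9,29,-4,0],[-1,9,29,-4,0],[-1,9,24,-4,0],[-1,0,0,0,0],[-1,0,0,0,0],[-1,0,0,0,0]]]}}

```text
clock: 2.85
position: [511.0, 308.0, 190.7]
ee_rot: [0.001, 1.0, -0.001, -0.001]
contact_force: [0.7, -1.0, -1.3]
gripper_width: 85.1
grasp_force: 0.0
```

Request:
{"name": "drive_tool", "arguments": {"plan": [[[-1,0,1,-20,0],[-1,0,0,-20,0],[-0.3,0,0,-15,0],[-0.3,0,0,0,0],[-0.3,0,0,0,0],[-0.3,0,0,0,0]]]}}

```text
clock: 3.35
position: [512.2, 309.4, 137.8]
ee_rot: [0.001, 1.0, 0.001, 0.001]
contact_force: [-0.8, 0.7, 0.6]
gripper_width: 55.7
grasp_force: 0.0
```

Run:
```python
from h import *
p,d=get_image("scene");cv2.imwrite("pics/s1.png",cv2.resize(p[180:340,400:600],None,fx=4,fy=3.7)[:,:,::-1])
c=camera_model("scene")
s=read_state();print(s["position"],s["gripper_width"])
for X in([512,309,120],[s["position"][0],s["position"][1],s["position"][2]+4],):
    q=c["R"]@np.array(X)+c["t"];print((q[0]/q[2]*c["fx"]+c["cx"]),(q[1]/q[2]*c["fy"]+c["cy"]))
```

```text
[512.27620144 309.73359074 138.04163206] 55.603167019008275
501.15707146157183 277.0421451733413
505.41349586607726 268.46139562431404
```

View pics/s1.png

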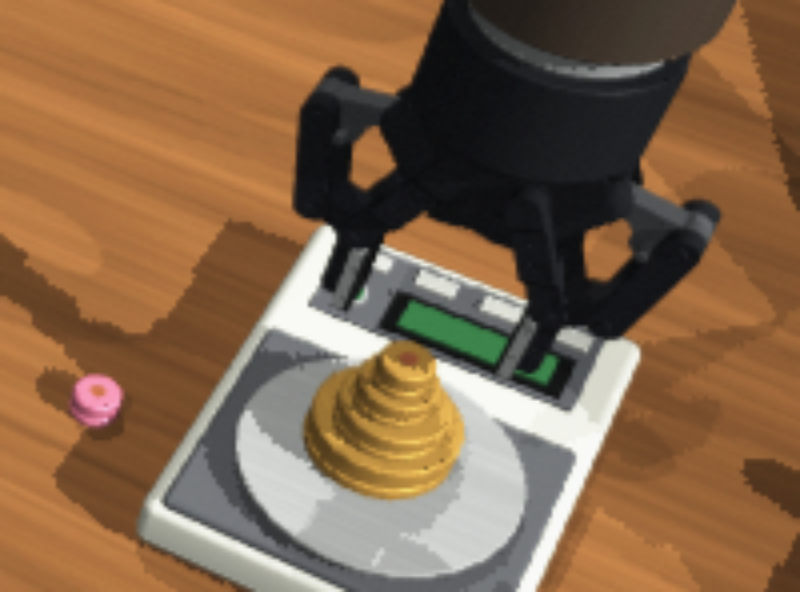

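Run:
```python
from h import *
s=read_state();print(s["position"],s["gripper_width"])
for n in("scene","top"):
    p,d=get_image(n);P=cloud(n,d).reshape(-1,3)
    for z0,z1 in((140,152),(152,170),(170,190)):
        q=P[(P[:,2]>z0)&(P[:,2]<z1)&(abs(P[:,0]-512)<80)&(abs(P[:,1]-309)<90)]
        for sg in(-1,1):
            r=q[(q[:,1]-309)*sg>0]
            if len(r)>5:print(n,z0,sg,len(r),"x",np.percentile(r[:,0],[2,50,98]).round(1),"y",np.percentile(r[:,1],[2,50,98]).round(1))
```

```text
[512.27620144 309.73359074 138.04163206] 55.603167019008275
scene 140 -1 27 x [503.2 522.1 524.4] y [272.3 280.5 283.1]
scene 140 1 19 x [518.2 522.7 524.1] y [339.1 343.7 350.4]
scene 152 -1 89 x [505.7 520.5 525.1] y [269.4 277.6 283. ]
scene 152 1 88 x [518.  521.1 525.5] y [338.9 345.5 351.9]
scene 170 -1 102 x [509.8 522.2 526.6] y [262.6 276.7 283. ]
scene 170 1 112 x [518.3 523.1 526.5] y [338.4 346.3 365.2]
top 170 -1 7 x [497.4 499.4 518.3] y [253.1 272.4 280.1]
```

Request:
{"name": "drive_tool", "arguments": {"plan": [[[-0.3,0,-0.5,-10,0],[-0.3,0,0,-10,0],[-0.3,0,0,-8,0],[-0.3,0,0,0,0],[0,0,0,0,0],[0.2,0,0,0,0],[0.35,0,0,0,0],[0.4,0,0,0,0],[0.45,0,0,0,0],[0.5,0,0,0,0],[0.55,0,0,0,0],[0.6,0,0,0,0],[0.7,0,0,0,0],[0.8,0,0,0,0],[0.8,0,0,0,0],[0.8,0,0,0,0]]]}}

```text
clock: 4.83
position: [511.8, 309.2, 109.0]
ee_rot: [0.0, 1.0, 0.0, 0.0]
contact_force: [-1.2, -1.1, 6.1]
gripper_width: 19.1
grasp_force: 58.7
```

Run:
```python
from h import *
s=read_state();print(s["position"],s["gripper_width"],s["grasp_force"],s["contact_force"],s["wrist_torque"])
p,d=get_image("scene");cv2.imwrite("pics/s2.png",cv2.resize(p[220:320,440:560],None,fx=6,fy=6)[:,:,::-1])
```

```text
[511.823015   309.1986462  108.95047183] 19.06911095128502 58.6602383852005 [-1.16163808 -1.05247713  6.14441054] [-0.30338652  0.32155889 -0.02613362]
```

View pics/s2.png

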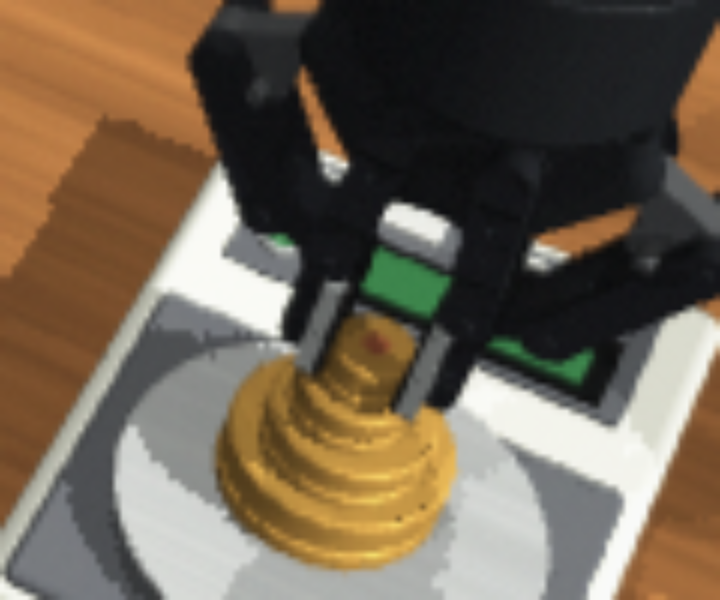

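The scene crop shows w50 held between the pad tips at about (375,340), with the stack below it still standing. Lifting straight up.

Request:
{"name": "drive_tool", "arguments": {"plan": [[[0.8,0,0,2,0],[0.8,0,0,2,0],[0.8,0,0,4,0],[0.8,0,0,8,0],[0.8,0,0,10,0],[0.8,0,0,15,0],[0.8,0,0,15,0],[0.8,0,0,0,0]]]}}

```text
clock: 5.55
position: [513.4, 310.5, 168.6]
ee_rot: [0.0, 1.0, 0.002, 0.003]
contact_force: [1.1, -0.1, 0.3]
gripper_width: 18.9
grasp_force: 58.7
```

```bash
cat >> h.py <<'E'
def stack(p,d,n="top",names=(("w50",120),("w100",104),("w200",89),("w500",73))):
    P=cloud(n,d);hsv=cv2.cvtColor(p,cv2.COLOR_RGB2HSV)
    br=(hsv[...,0]>15)&(hsv[...,0]<28)&(hsv[...,1]>130)
    for nm,z in names:
        q=br&(abs(P[...,2]-z)<4)&(abs(P[...,0]-509)<45)&(abs(P[...,1]-309)<45)
        cs=cv2.findContours(q.astype(np.uint8),0,1)[0]
        if cs: print(n,nm,cv2.minEnclosingCircle(ray(n,max(cs,key=len)[:,0],z).astype(np.float32)))
E
python3 - <<'E'
from h import *
s=read_state();print(s["position"],s["gripper_width"],s["grasp_force"],s["contact_force"],s["wrist_torque"])
p,d=get_image("scene");cv2.imwrite("pics/s3.png",cv2.resize(p[190:320,440:570],None,fx=4.5,fy=4.5)[:,:,::-1])
stack(p,d,"scene")
E
```

```text
[513.42260683 310.53617144 168.5976515 ] 18.901518502804205 58.66671323776245 [ 1.0901303  -0.06482019  0.29976511] [-0.00100333 -0.02837828 -0.01430865]
scene w100 ((511.8440246582031, 310.2410888671875), 16.167922973632812)
scene w200 ((510.7047119140625, 312.5722351074219), 22.42719841003418)
scene w500 ((508.09918212890625, 312.3867492675781), 30.929508209228516)
```

View pics/s3.png

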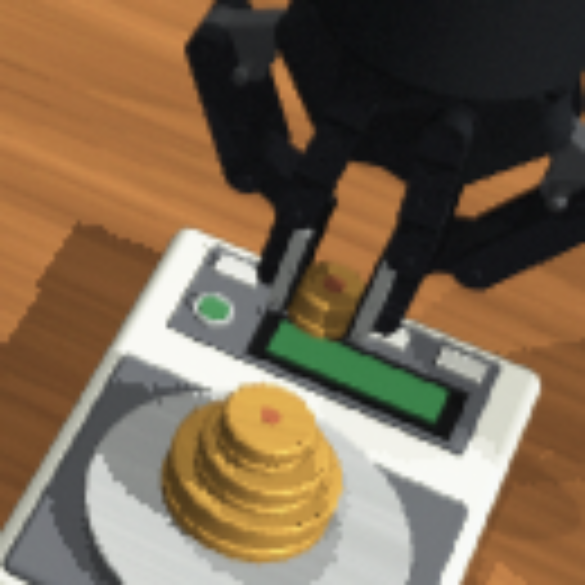

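w50 is held level and the other three weights have not moved. Next is case50.

Request:
{"name": "drive_tool", "arguments": {"plan": [[[0.8,5,-10,0,0],[0.8,10,-20,0,0],[0.8,10,-25,0,0],[0.8,10,-25,0,0],[0.8,10,-25,0,0],[0.8,10,-25,0,0],[0.8,10,-25,0,0],[0.8,10,-25,0,0],[0.8,10,-25,0,0],[0.8,5,-20,-10,0],[0.8,5,-15,-20,0],[0.8,5,-10,-20,0],[0.8,0,-5,-20,0],[0.8,0,0,-15,0],[0.8,0,0,-15,0],[0.8,0,0,-10,0],[0.8,0,0,-10,0],[0.8,0,0,0,0],[0.8,0,0,0,0]]]}}

```text
clock: 7.18
position: [611.3, 53.9, 43.8]
ee_rot: [0.0, 1.0, -0.0, -0.001]
contact_force: [-0.6, 0.5, -1.1]
gripper_width: 18.8
grasp_force: 58.7
```

```bash
cat >> h.py <<'E'
def cases(p,d,n):
    P=cloud(n,d);hsv=cv2.cvtColor(p,cv2.COLOR_RGB2HSV)
    for nm,x,y,r in(("c50",612.5,54,23),("c500",614.2,-75.3,42),("c200",484.1,59,34),("c100",474,-65.5,28)):
        g=((hsv[...,2]<150)&(hsv[...,1]<75)&(P[...,2]<30)&(np.hypot(P[...,0]-x,P[...,1]-y)<r+9)).astype(np.uint8)
        cs=cv2.findContours(g,0,1)[0]
        if cs: print(n,nm,np.round(cv2.minEnclosingCircle(ray(n,max(cs,key=len)[:,0],10).astype(np.float32))[0],1))
def brass(p,d,n,x,y,zt,r):
    P=cloud(n,d);hsv=cv2.cvtColor(p,cv2.COLOR_RGB2HSV)
    q=((hsv[...,0]>13)&(hsv[...,0]<30)&(hsv[...,1]>120)&(abs(P[...,2]-zt)<5)&(np.hypot(P[...,0]-x,P[...,1]-y)<r)).astype(np.uint8)
    cs=cv2.findContours(q,0,1)[0]
    if cs:
        c=max(cs,key=len)[:,0];e=cv2.minEnclosingCircle(ray(n,c,zt).astype(np.float32));print(n,"brass",e, "zmax",np.nanpercentile(P[q>0][:,2],[5,50,95]).round(1))
def grip(n="scene",dz=(3,50)):
    s=read_state();X=s["position"];p,d=get_image(n);P=cloud(n,d).reshape(-1,3)
    k=(P[:,2]>X[2]+dz[0])&(P[:,2]<X[2]+dz[1])&(abs(P[:,0]-X[0])<40)&(abs(P[:,1]-X[1])<60)&(p.reshape(-1,3).max(1)<150)
    q=P[k]
    print("state",X.round(1),s["gripper_width"],s["contact_force"].round(1))
    if len(q):print("lowest z",np.percentile(q[:,2],[0,2]).round(1),"xmax",np.percentile(q[:,0],95).round(1))
    return p,d
E
python3 - <<'E'
from h import *
p,d=grip(dz=(-8,50));brass(p,d,"scene",612.5,54,read_state()["position"][2]+10,25);cases(p,d,"scene")
cv2.imwrite("pics/s4.png",cv2.resize(p[190:330,230:410],None,fx=4,fy=4)[:,:,::-1])
E
```

```text
state [611.3  53.9  43.8] 18.79557396293741 [-0.6  0.5 -1.1]
lowest z [39.6 43.1] xmax 624.1
scene brass ((611.0512084960938, 52.01426696777344), 14.49493408203125) zmax [51.7 55.  56.9]
scene c50 [614.7  54.4]
scene c500 [617.7 -73.6]
scene c200 [487.7  59.9]
```

View pics/s4.png

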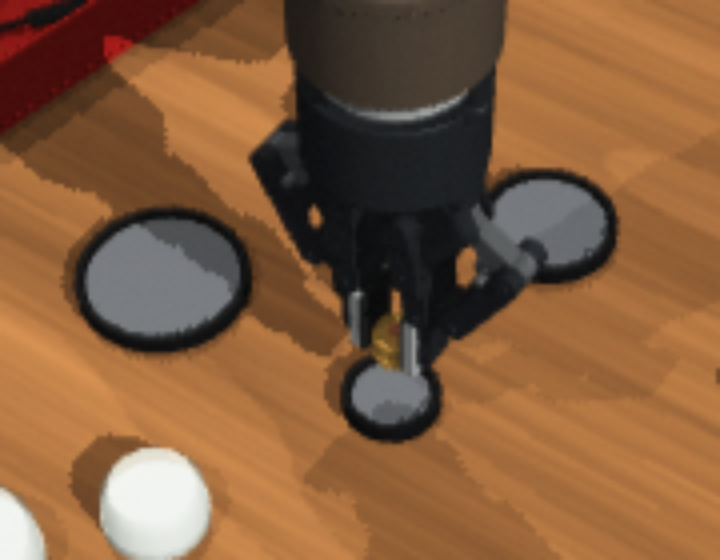

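Request:
{"name": "drive_tool", "arguments": {"plan": [[[0.8,1,0,-10,0],[0.8,0,0,-8,0],[0.8,0,0,-6,0],[0.8,0,0,-3,0],[0.8,0,0,-2,0],[0.8,0,0,-2,0],[0.8,0,0,-1,0],[0.8,0,0,0,0],[0.8,0,0,0,0],[0.8,0,0,0,0]]]}}

```text
clock: 8.07
position: [612.8, 54.1, 12.6]
ee_rot: [0.001, 1.0, 0.0, 0.0]
contact_force: [0.8, -0.1, -0.5]
gripper_width: 18.9
grasp_force: 58.7
```

Request:
{"name": "drive_tool", "arguments": {"plan": [[[0.8,0,0,-0.8,0],[0.8,0,0,0,0],[0.5,0,0,0,0],[0.45,0,0,0,0],[0.4,0,0,0,0],[0.35,0,0,0,0],[0.3,0,0,0,0],[0.2,0,0,0,0],[0.2,0,0,0,0],[0.1,0,0,3,0],[0,0,0,5,0],[0,0,0,10,0],[-0.2,0,0,20,0],[-0.2,0,0,30,0],[-0.2,0,0,30,0],[-0.2,0,0,30,0],[-0.2,-5,20,20,0],[-0.2,-10,40,0,0],[-0.2,-10,40,0,0],[-0.2,-10,40,0,0]]]}}

```text
clock: 9.73
position: [577.3, 195.2, 161.6]
ee_rot: [0.001, 1.0, 0.001, 0.001]
contact_force: [0.8, 0.3, -0.2]
gripper_width: 51.5
grasp_force: 0.0
```

Run:
```python
from h import *
print(read_state()["position"])
for n in("scene","top"):
    p,d=get_image(n);brass(p,d,n,612.5,54,22,25);cases(p,d,n)
    if n=="scene": cv2.imwrite("pics/s5.png",cv2.resize(p[190:330,230:410],None,fx=4,fy=4)[:,:,::-1])
    stack(p,d,n)
```

```text
[577.32778062 195.23140151 161.610338  ]
scene brass ((613.6799926757812, 57.125553131103516), 12.234551429748535) zmax [19.1 21.9 23.8]
scene c50 [613.7  54.8]
scene c500 [617.2 -73.4]
scene c200 [487.7  60.1]
scene c100 [476.4 -63.3]
scene w100 ((511.7598876953125, 309.6300964355469), 16.969532012939453)
scene w200 ((510.8604431152344, 312.6314697265625), 22.51262664794922)
scene w500 ((507.4098815917969, 311.9447326660156), 30.650115966796875)
top brass ((609.9430541992188, 54.449424743652344), 10.505646705627441) zmax [18.1 20.7 25. ]
top c50 [609.3  51.7]
top c500 [613.2 -76.6]
top c200 [482.7  57.7]
top c100 [471.1 -66.1]
top w100 ((506.96221923828125, 307.7070617675781), 16.0318546295166)
top w200 ((506.7144775390625, 309.6370544433594), 22.068294525146484)
top w500 ((503.3697204589844, 309.0534973144531), 29.982315063476562)
```

View pics/s5.png

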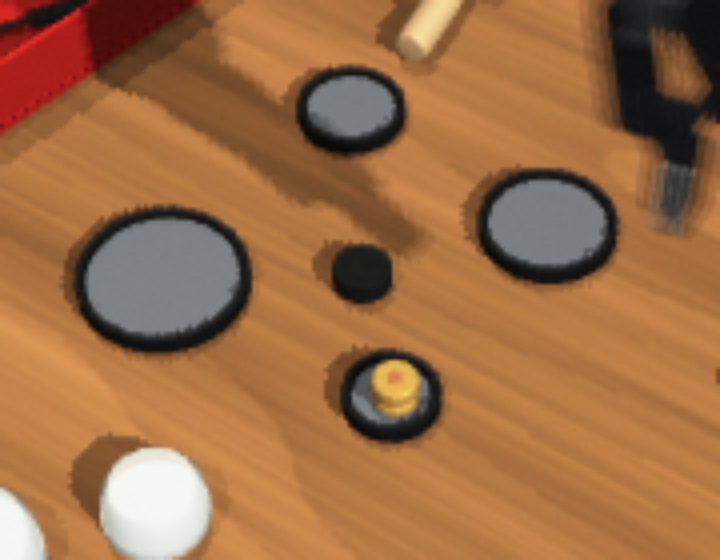

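w50 sits flat in case50, at crop pixel (395,385), offset about 2.5 mm in y. I fold that offset into the later targets. Next is w100.

Request:
{"name": "drive_tool", "arguments": {"plan": [[[-0.2,-10,15,0,0],[-0.2,-15,25,0,0],[-0.2,-15,25,0,0],[-0.2,-14,24,0,0],[-0.2,-13.6,24,0,0],[-0.2,0,0,-10,0],[-0.2,0,0,-15,0],[-0.2,0,0,-15,0],[-0.2,0,0,-10,0],[-0.2,0,0,-8,0],[-0.2,0,0,-7.5,0],[-0.2,0,0,0,0],[0,0,0,0,0],[0.1,0,0,0,0],[0.2,0,0,0,0],[0.25,0,0,0,0],[0.3,0,0,0,0],[0.4,0,0,0,0],[0.6,0,0,0,0],[0.6,0,0,0,0]]]}}

```text
clock: 11.5
position: [510.6, 307.8, 95.3]
ee_rot: [0.0, 1.0, 0.001, 0.001]
contact_force: [-1.2, 0.5, 5.3]
gripper_width: 28.8
grasp_force: 58.8
```

Request:
{"name": "drive_tool", "arguments": {"plan": [[[0.6,0,0,0,0],[0.6,0,0,0,0]]]}}

```text
clock: 11.67
position: [510.6, 307.8, 95.3]
ee_rot: [0.0, 1.0, 0.001, 0.001]
contact_force: [-1.6, 0.4, 5.5]
gripper_width: 29.0
grasp_force: 58.8
```

Request:
{"name": "drive_tool", "arguments": {"plan": [[[0.6,0,0,2,0],[0.6,0,0,2,0],[0.6,0,0,4,0],[0.6,0,0,8,0],[0.6,0,0,12,0],[0.6,0,0,14,0],[0.6,0,0,14,0],[0.6,0,-10,0,0],[0.6,-3,-20,0,0],[0.6,-3,-28,0,0],[0.6,-3,-30,0,0],[0.6,-3,-30,0,0],[0.6,-3,-30,0,0],[0.6,-3,-30,0,0],[0.6,-3,-30,0,0],[0.6,-3,-30,0,0],[0.6,-3,-30,0,0],[0.6,-3,-30,0,0],[0.6,-3,-30,0,0],[0.6,-2.5,-20,0,0]]]}}

```text
clock: 13.33
position: [472.8, -43.5, 149.5]
ee_rot: [0.001, 1.0, -0.0, -0.001]
contact_force: [-0.6, -0.6, -1.4]
gripper_width: 28.8
grasp_force: 59.3
```

Run:
```python
from h import *
print(read_state()["position"])
for n in("scene","top"):
    p,d=get_image(n)
    stack(p,d,n)
```

```text
[472.75367315 -43.54351981 149.52996142]
scene w200 ((510.82745361328125, 311.79931640625), 23.010587692260742)
scene w500 ((508.0173645019531, 311.8968505859375), 31.1595401763916)
top w200 ((506.5262756347656, 309.5776062011719), 22.19806480407715)
top w500 ((503.183349609375, 309.12994384765625), 29.951446533203125)
```

Request:
{"name": "drive_tool", "arguments": {"plan": [[[0.6,0,-14,0,0],[0.6,0,-8,-10,0],[0.6,0,-3.5,-20,0],[0.6,0,0,-25,0],[0.6,0,0,-25,0],[0.6,0,0,-20,0],[0.6,0,0,-15,0],[0.6,0,0,-10,0],[0.6,0,0,-5,0],[0.6,0,0,-3,0],[0.6,0,0,-2,0],[0.6,0,0,-2,0],[0.6,0,0,0,0],[0.6,0,0,0,0]]]}}

```text
clock: 14.6
position: [474.8, -66.3, 13.5]
ee_rot: [0.001, 1.0, 0.0, 0.001]
contact_force: [-0.1, 0.3, -1.7]
gripper_width: 28.7
grasp_force: 59.4
```

Request:
{"name": "drive_tool", "arguments": {"plan": [[[0.6,0,0,-1,0],[0.6,0,0,0,0],[0.3,0,0,0,0],[0.25,0,0,0,0],[0.2,0,0,0,0],[0.15,0,0,0,0],[0.1,0,0,0,0],[0,0,0,0,0],[0,0,0,0,0],[0,0,0,3,0],[-0.1,0,0,5,0],[-0.2,0,0,12,0],[-0.2,0,0,25,0],[-0.4,0,0,30,0],[-0.4,0,0,30,0],[-0.4,0,0,30,0],[-0.4,0,10,15,0],[-0.4,0,30,0,0],[-0.4,5,40,0,0],[-0.4,5,40,0,0]]]}}

```text
clock: 16.27
position: [484.3, 54.4, 163.3]
ee_rot: [0.002, 1.0, 0.001, 0.001]
contact_force: [0.5, -0.4, 0.0]
gripper_width: 59.9
grasp_force: 0.0
```

Run:
```python
from h import *
print(read_state()["position"])
for n in("scene","top"):
    p,d=get_image(n);brass(p,d,n,474.5,-66.5,21,30);cases(p,d,n)
    if n=="scene": cv2.imwrite("pics/s6.png",cv2.resize(p[190:330,230:410],None,fx=4,fy=4)[:,:,::-1])
```

```text
[484.25484314  54.38523394 163.33395547]
scene brass ((474.7269592285156, -62.103271484375), 18.03036117553711) zmax [17.8 21.2 23.4]
scene c50 [613.7  54.8]
scene c500 [617.2 -73.4]
scene c200 [487.7  60.1]
scene c100 [477.2 -63.8]
top brass ((471.5606384277344, -65.88239288330078), 15.293821334838867) zmax [17.9 20.9 23.9]
top c50 [609.3  51.7]
top c500 [613.2 -76.6]
top c100 [471.  -66.3]
```

View pics/s6.png

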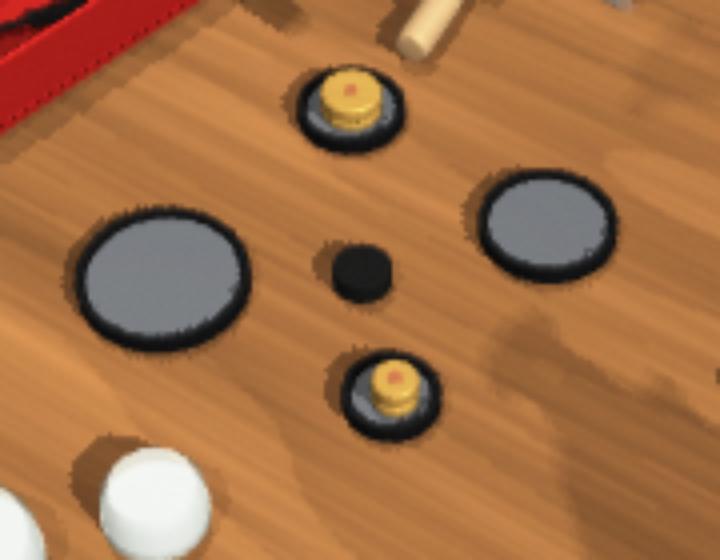

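w100 is centred and flat in case100, at crop pixel (350,100). Next is w200.

Request:
{"name": "drive_tool", "arguments": {"plan": [[[-0.4,3,30,0,0],[-0.4,3,30,0,0],[-0.4,3,30,0,0],[-0.4,3,30,0,0],[-0.4,3,30,0,0],[-0.4,3,30,0,0],[-0.4,3,30,0,0],[-0.4,2,25,0,0],[-0.4,2.2,20.7,0,0],[-0.4,0,0,-15,0],[-0.4,0,0,-20,0],[-0.4,0,0,-20,0],[-0.4,0,0,-15,0],[-0.4,0,0,-10,0],[-0.4,0,0,-5,0],[-0.4,0,0,0,0],[-0.3,0,0,0,0],[-0.2,0,0,0,0],[-0.15,0,0,0,0],[-0.1,0,0,0,0]]]}}

```text
clock: 18.03
position: [510.0, 309.6, 78.0]
ee_rot: [0.001, 1.0, 0.001, 0.001]
contact_force: [-0.3, 0.6, -0.3]
gripper_width: 46.9
grasp_force: 0.0
```

Request:
{"name": "drive_tool", "arguments": {"plan": [[[-0.05,0,0,0,0],[0,0,0,0,0],[0.1,0,0,0,0],[0.3,0,0,0,0],[0.3,0,0,0,0],[0.3,0,0,0,0]]]}}

```text
clock: 18.53
position: [510.3, 310.1, 78.4]
ee_rot: [0.0, 1.0, 0.001, 0.001]
contact_force: [-2.1, 0.6, 5.3]
gripper_width: 41.3
grasp_force: 59.8
```

Request:
{"name": "drive_tool", "arguments": {"plan": [[[0.3,0,0,2,0],[0.3,0,0,2,0],[0.3,0,0,4,0],[0.3,0,0,8,0],[0.3,0,0,14,0],[0.3,0,0,15,0],[0.3,0,0,15,0],[0.3,0,-10,0,0],[0.3,-2,-20,0,0],[0.3,-3,-25,0,0],[0.3,-3,-28,0,0],[0.3,-3,-28,0,0],[0.3,-3,-28,0,0],[0.3,-3,-28,0,0],[0.3,-3,-28,0,0],[0.3,-2,-22,0,0],[0.3,-1.7,-20,0,0],[0.3,0,-10.2,0,0],[0.3,0,-5,0,0],[0.3,0,0,0,0]]]}}

```text
clock: 20.2
position: [485.8, 56.2, 136.8]
ee_rot: [0.001, 1.0, -0.0, -0.0]
contact_force: [-0.2, 0.1, -1.3]
gripper_width: 41.0
grasp_force: 60.9
```

Run:
```python
from h import *
print(read_state()["position"])
for n in("scene","top"):
    p,d=get_image(n)
    stack(p,d,n)
```

```text
[485.78070403  56.23994797 136.82338397]
scene w500 ((507.60198974609375, 311.81451416015625), 30.91215705871582)
top w500 ((503.3758239746094, 308.9053039550781), 30.12518882751465)
```

Request:
{"name": "drive_tool", "arguments": {"plan": [[[0.3,0,0,-10,0],[0.3,0,0,-25,0],[0.3,0,0,-30,0],[0.3,0,0,-25,0],[0.3,0,0,-15,0],[0.3,0,0,-10,0],[0.3,0,0,-5,0],[0.3,0,0,-3,0],[0.3,0,0,-2,0],[0.3,0,0,0,0],[0.3,0,0,0,0]]]}}

```text
clock: 21.22
position: [486.5, 57.5, 12.6]
ee_rot: [0.0, 1.0, 0.0, 0.001]
contact_force: [-0.5, 0.3, -1.1]
gripper_width: 41.0
grasp_force: 61.0
```

Request:
{"name": "drive_tool", "arguments": {"plan": [[[0.3,0,0,-1,0],[0.3,0,0,0,0],[0,0,0,0,0],[-0.02,0,0,0,0],[-0.05,0,0,0,0],[-0.1,0,0,0,0],[-0.15,0,0,0,0],[-0.3,0,0,0,0],[-0.3,0,0,0,0],[-0.3,0,0,3,0],[-0.3,0,0,5,0],[-0.4,0,0,12,0],[-0.6,0,0,25,0],[-0.8,0,0,30,0],[-0.8,0,0,30,0],[-0.8,0,10,30,0],[-0.8,2,30,15,0],[-0.8,2,30,0,0],[-0.8,2,30,0,0],[-0.8,2,30,0,0]]]}}

```text
clock: 22.88
position: [493.9, 188.3, 162.3]
ee_rot: [0.001, 1.0, 0.001, 0.001]
contact_force: [0.6, 0.3, 0.3]
gripper_width: 76.6
grasp_force: 0.0
```

Run:
```python
from h import *
print(read_state()["position"])
for n in("scene","top"):
    p,d=get_image(n);brass(p,d,n,486,57,22,36);cases(p,d,n)
    if n=="scene": cv2.imwrite("pics/s7.png",cv2.resize(p[190:330,230:410],None,fx=4,fy=4)[:,:,::-1])
```

```text
[493.88666779 188.32075698 162.3199752 ]
scene brass ((486.0088195800781, 60.24904251098633), 23.389934539794922) zmax [18.7 22.3 24.3]
scene c50 [613.7  54.8]
scene c500 [617.2 -73.4]
scene c200 [487.7  60.1]
scene c100 [477.2 -63.8]
top brass ((482.32684326171875, 57.00898361206055), 21.200021743774414) zmax [18.4 21.6 25.4]
top c50 [609.3  51.7]
top c500 [613.2 -76.6]
top c200 [482.7  57.7]
top c100 [471.1 -66.2]
```

View pics/s7.png

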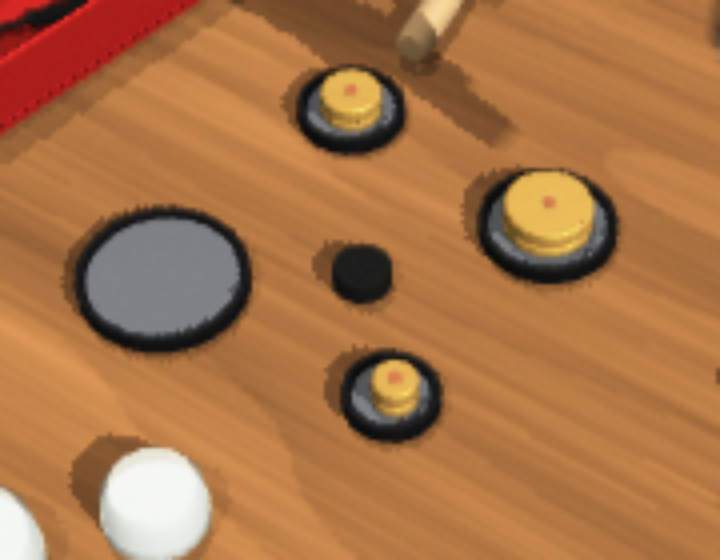

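w200 is centred and flat in case200, at crop pixel (548,205). Next is w500.

Request:
{"name": "drive_tool", "arguments": {"plan": [[[-0.8,3,30,0,0],[-0.8,3,30,0,0],[-0.8,3,30,0,0],[-0.8,3.3,31.8,0,0],[-0.8,0,0,-15,0],[-0.8,0,0,-20,0],[-0.8,0,0,-20,0],[-0.8,0,0,-20,0],[-0.8,0,0,-15,0],[-0.8,0,0,-10,0],[-0.8,0,0,-7,0],[-0.8,0,0,0,0],[-0.65,0,0,0,0],[-0.55,0,0,0,0],[-0.5,0,0,0,0],[-0.45,0,0,0,0],[-0.4,0,0,0,0],[-0.3,0,0,0,0],[0,0,0,0,0],[0,0,0,0,0]]]}}

```text
clock: 24.65
position: [507.0, 310.1, 55.9]
ee_rot: [0.0, 1.0, 0.001, 0.001]
contact_force: [-1.2, 1.1, 5.6]
gripper_width: 57.7
grasp_force: 63.2
```

Request:
{"name": "drive_tool", "arguments": {"plan": [[[0,0,0,0,0],[0,0,0,0,0],[0,0,0,1,0],[0,0,0,2,0],[0,0,0,4,0],[0,0,0,0,0]]]}}

```text
clock: 25.15
position: [505.6, 308.1, 60.6]
ee_rot: [0.001, 1.0, -0.001, -0.001]
contact_force: [1.1, -0.4, -5.1]
gripper_width: 57.6
grasp_force: 64.9
```

Request:
{"name": "drive_tool", "arguments": {"plan": [[[0,0,0,8,0],[0,0,0,16,0],[0,0,0,20,0],[0,0,0,20,0],[0,0,-8,12,0],[0,4,-16,0,0],[0,7,-24,0,0],[0,8,-28,0,0],[0,8,-28,0,0],[0,8,-28,0,0],[0,8,-28,0,0],[0,8,-28,0,0],[0,8,-28,0,0],[0,8,-28,0,0],[0,8,-28,0,0],[0,8,-28,0,0],[0,8,-28,0,0],[0,8,-25,0,0],[0,7,-18,0,0],[0,3.7,-10,0,0]]]}}

```text
clock: 26.82
position: [614.7, -75.6, 135.5]
ee_rot: [0.002, 1.0, -0.0, -0.002]
contact_force: [0.1, 1.3, -5.4]
gripper_width: 57.6
grasp_force: 65.3
```

Request:
{"name": "drive_tool", "arguments": {"plan": [[[0,0,-6.8,0,0],[0,0,0,-10,0],[0,0,0,-25,0],[0,0,0,-30,0],[0,0,0,-25,0],[0,0,0,-15,0],[0,0,0,-10,0],[0,0,0,-5,0],[0,0,0,-3,0],[0,0,0,-2,0],[0,0,0,0,0],[0,0,0,0,0]]]}}

```text
clock: 27.82
position: [616.6, -78.8, 13.1]
ee_rot: [0.0, 1.0, 0.0, 0.001]
contact_force: [0.3, -0.0, -4.5]
gripper_width: 57.7
grasp_force: 65.4
```

Request:
{"name": "drive_tool", "arguments": {"plan": [[[0,0,2,-1,0],[0,0,0,-1,0],[0,0,0,-1,0],[0,0,0,0,0],[0,0,0,0,0]]]}}

```text
clock: 28.23
position: [616.3, -76.7, 10.0]
ee_rot: [0.0, 1.0, 0.0, 0.001]
contact_force: [-1.7, 2.7, 1.4]
gripper_width: 57.7
grasp_force: 66.0
```

Request:
{"name": "drive_tool", "arguments": {"plan": [[[-0.36,0,0,0,0],[-0.4,0,0,0,0],[-0.44,0,0,0,0],[-0.5,0,0,0,0],[-0.6,0,0,0,0],[-0.7,0,0,0,0],[-0.7,0,0,0,0],[-0.7,0,0,3,0],[-0.7,0,0,5,0],[-0.7,0,0,12,0],[-0.7,0,0,25,0],[-0.7,0,0,30,0],[-0.7,0,0,30,0],[-0.7,0,-20,30,0],[-0.7,-10,-30,0,0],[-0.7,-10,-40,0,0],[-0.7,-10,-40,0,0],[-0.7,-10,-40,0,0],[-0.7,0,0,0,0],[-0.7,0,0,0,0]]]}}

```text
clock: 29.9
position: [575.2, -249.2, 145.2]
ee_rot: [0.003, 1.0, -0.0, 0.001]
contact_force: [0.7, -0.1, -1.0]
gripper_width: 72.4
grasp_force: 0.0
```

Run:
```python
from h import *
print(read_state()["position"])
for n in("scene","top"):
    p,d=get_image(n);brass(p,d,n,616,-77,27,45);cases(p,d,n)
    if n=="scene": cv2.imwrite("pics/s8.png",cv2.resize(p[190:330,230:410],None,fx=4,fy=4)[:,:,::-1])
```

```text
[ 575.20187396 -249.22819908  145.21076282]
scene brass ((615.8660888671875, -74.13554382324219), 31.55318260192871) zmax [24.3 27.3 29.3]
scene c50 [613.7  54.8]
scene c500 [618.8 -73. ]
scene c200 [487.4  61.3]
scene c100 [477.1 -63.4]
top brass ((605.0596923828125, -59.95036315917969), 22.223087310791016) zmax [23.4 26.9 30.5]
top c50 [609.3  51.7]
top c500 [604.  -56.7]
top c200 [482.5  58. ]
top c100 [475.  -51.9]
```

View pics/s8.png

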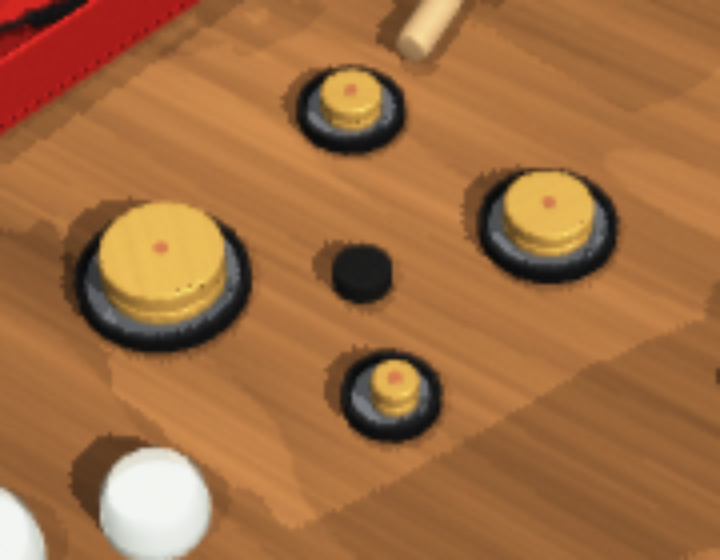

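All four weights lie flat in their seats, with w500 at crop pixel (160,250) and grey floor visible around its near sides. The arm is clear of everything.

```bash
python3 -c "
from bench import *
print(job_done())"
```

```text
the job is handed in; nothing more can be done
None
```

All four weights are in their own case bases, flat and let go by the last camera views, and I handed the job in at about 30 s on the robot's clock; no verdict came back.

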